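# Open the sprung drill-bit case

### The job

Open the drill-bit case on the bench: press down its orange release tab with a fingertip so that the sprung green lid pops ajar, then push the lid up and over until it is fully open and lies back against its stop, and come away. Only press and push, do not force anything, and do not pick up or disturb the oil bottle, cup, jar or chuck key around it.

Things in the scene. Friction and masses are not known exactly. Their poses are not given: they have to be found in the camera images.
- case: Grey steel drill-bit case screwed to the bench, it cannot move. Body 100 mm deep (its x) by 150 mm wide (its y) by 45 mm high, open on top, closed by the lid. Two 18 mm screw ears, 4 mm high, stand out at its sides (out to y = +-92 mm). Origin: centre of its underside, on the bench. x points from the tab side (front) to the hinge side (back), z up.
- tab_pad (a point): Point on top of the orange release tab, where to press: at rest 91 mm in front of the case's centre (case x = -91 mm, y = 0) and 39 mm above the bench. The tab is a flat pad 40 mm long (case x -106 to -66 mm), 36 mm wide and 5 mm thick that sticks out level from the front of the case, the space beneath it is empty. An upright with a hook rises from its inner end (case x -64 to -51 mm, y +-13 mm, up to 56 mm above the bench) and holds the lid down.
- tab (a joint): Release tab, turn in rad about an axis along case y at case x = -56 mm, 34 mm above the bench. 0 at rest, grows as the pad is pressed down; the hook lets the lid go at about 0.25 (pad 6 to 9 mm down), the stop is at 0.36 (9 to 13 mm down). It needs about 3 to 6 N at the pad point and springs back when let go.
- lid (a joint): Green lid, turn in rad about lid_hinge. 0 shut and latched; the tab must be pressed to free it. Once freed a spring pin inside lifts it within about a second and it rests ajar at about 0.85. Pushed further and let go before upright (1.57) it drops back to ajar; past upright it falls open by its own weight to its stop at 1.95 and stays there.
- lid_hinge (a point): Middle of the lid's hinge line, which runs along case y: case x = +50 mm, y = 0, 47 mm above the bench. Fixed to the case.
- lid_edge (a point): Middle of the lid's free front edge, 100 mm from lid_hinge; it moves with the lid. Shut: case x = -50 mm, 47 mm above the bench; ajar: about 122 mm above the bench, case x = -16 mm; upright: 147 mm. The lid is a plate 100 mm by 150 mm, 4 mm thick, about 130 g, with a tongue 22 mm wide that stands 6 mm out of the middle of the edge.
- oil: Bystander: yellow oil bottle with red cap, loose, 44 mm across, 110 mm high. Origin: centre of its underside.
- cup: Bystander: green open cup, loose, 60 mm across, 75 mm high. Origin: centre of its underside.
- jar: Bystander: amber jar with steel lid, loose, 54 mm across, 60 mm high. Origin: centre of its underside.
- chuck_key: Bystander: steel T-shaped drill chuck key lying on the bench, loose, 93 mm long (its x), cross bar 60 mm, 18 mm high. Origin: on the bench under the free end of the shank, by the cross bar; the key runs from there along +x.
There are look-alikes about, which are no part of the job. Several things look just like the case: the one meant starts farthest from the robot's base.

How it is judged:
By the outcome, as a careful person would: the job done as asked, in the order asked, and still so for the second after the job is handed in, with the robot touching nothing.
It also fails if it takes over 42 s, if anything falls off the work surface, if the arm or the gripper's body presses on something with over 40 N, if the wrist force passes 120 N, or if a joint passes its speed limit or range.

### The arm

A 6-joint arm with a two-finger parallel gripper is mounted at the origin on the work surface. World frame = base frame: x ahead of the robot, y to its left, z up, the work surface at z = 0. Lengths are in m, angles in rad, forces in N, time in s.
With the tool pointing down it reaches from about 0.3 to 0.775 m from the base axis. Payload 14.6 kg.
Tool frame: the origin (TCP) lies on the centre line of the jaws, within the pads' length; the fingertips stand 19 mm ahead of it and the grasp point (between the pads) is the TCP; y points along the fingers, x is the direction in which the jaws open and shut, and the axes are right-handed (so a half turn about y gives the same grasp; the last joint's range is limited). The gripper opens to 94 mm and grips with 3 to 60 N. Pads are 16 mm wide; open, the fingers measure 119 mm over their backs; the gripper's body (75 mm by 177 mm) begins 78 mm behind the grasp point.
Start: joints at [1.155, 0.3, 1.521, -0, 1.321, -0.067], TCP at [0.188, 0.517, 0.224] pointing down, gripper open.
Joint ranges: [-3.03, 3.03], [-0.79, 2.21], [0.23, 2.52], [-1.04, 4.18], [0, 3.07], [-2.55, 2.55]. Speed limits (rad/s): [2.22, 2.22, 2.57, 3.14, 3.14, 3.14].

### API

Orientations are given as [roll, pitch, yaw] about the fixed x, y, z axes, in that order (R = Rz(yaw) Ry(pitch) Rx(roll)).
In Python, from station import get_obs, cams, workorder gives the robot as it stands.
- The arm moves only by the shell command python3 -m handwheel 'ROWS' [FORCE]. ROWS is JSON, a list of rows, each an object of numbers: "fingers": the opening, from -1 (shut) to 1 (fully open); "x", "y", "z": the shift along the tool's x, y, z in m; "spin": the turn about the tool's y in degrees. In form: [{"fingers": .., "x": .., "y": .., "z": .., "spin": ..}, ...]. A call has exactly 10 rows; each row is the pose to reach, as a shift and turn from the pose commanded when the call began, along the tool's axes at that moment; what a row does not reach only later rows make up. A row lasts 1/10 s, in which the tool goes at most 50 mm and 8.59 degrees, less where a joint would pass 70% of its speed; a pose out of reach is approached as far as the arm can. A call with a gripper value outside its range is refused whole. The fingers move at their own pace and stop on an object; FORCE is the grip in N (left out, the last holds). Time passes only in rows, so rows that repeat a pose let the fingers close, or fill a call up. It gives the time, the measured TCP pose, the force and the opening at its end, in the units of the state.
- get_obs(): the state, without advancing time (a new reading comes with each control period).
- cams.camera(name): name is "side" or "top"; returns (picture, depth): 400x640x3 uint8, red, green, blue; 400x640 float32, m along the optical axis (not along the pixel's ray), 0 where there is no reading.
- cams.get_calibration(name): a dict with "fx", "fy", "cx", "cy" (pixels), "view" (4x4, takes a point from world to camera coordinates). Camera axes: x right, y down, z forward; pixel columns grow to the right and rows downward; lengths in m; the calibration is good to about 2 mm. A picture is of the moment at which its call begins. get_calibration takes no time and is no camera call.
- workorder.hand_in(): hands the job in, once; it reports no verdict.
The state is a dict: "time_s": time; "qpos": joint angles; "joint_vel": joint speeds; "tau": joint torques, N m; "ee_pos": TCP position; "eef_rot": TCP orientation; "force": force on the tool from outside, world axes, zero at the start; "moment": the same for the moment, N m; "grip_width": finger opening in m.
Only numpy, scipy, OpenCV 4.12 (cv2) and the standard library are available. Lean on these libraries where they do the work, as an engineer would, in place of code of your own. Each camera call takes 0.05 s, during which the arm holds its last target. There are 200 camera calls.

## Working session

There is one attempt and no reset: what is moved stays moved. The work goes in short steps, Python scripts to look and compute and a shell command to move; the robot and the scene stay as the last step left them, time stands still between calls to the robot, and variables do not carry over. Pictures are saved under pics/ and viewed, about 8 in all and at most 12, crops included, and the job is handed in when it is done.

```bash
ls; mkdir -p pics; cat > h.py <<'E'
import numpy as np, cv2
from station import get_obs, cams, workorder
def shot(n):
    im,d=cams.camera(n); return im,d
def pts(n,d):
    c=cams.get_calibration(n); v,u=np.mgrid[0:d.shape[0],0:d.shape[1]]
    P=np.stack([(u-c['cx'])/c['fx']*d,(v-c['cy'])/c['fy']*d,d,np.ones_like(d)],-1)
    W=P@np.linalg.inv(np.array(c['view'])).T
    W=W[...,:3]; W[d==0]=np.nan; return W
def save(im,f): cv2.imwrite('pics/'+f,cv2.cvtColor(im,cv2.COLOR_RGB2BGR))
E
python3 - <<'E'
from h import *
for n in('top','side'):
    im,d=shot(n); save(im,n+'0.png'); np.save(n+'0.npy',pts(n,d)); np.save(n+'0im.npy',im)
    hsv=cv2.cvtColor(im,cv2.COLOR_RGB2HSV); W=np.load(n+'0.npy')
    for nm,lo,hi in(('orange',(8,150,120),(20,255,255)),('green',(40,80,40),(85,255,255))):
        m=cv2.inRange(hsv,lo,hi); k,l,s,c=cv2.connectedComponentsWithStats(m)
        for i in range(1,k):
            if s[i,4]>40: print(n,nm,s[i],c[i].round(),np.nanmedian(W[l==i],0).round(3))
o=get_obs(); print({k:np.round(v,3) for k,v in o.items()})
E
```

```text
pics
top green [230 141  17  14 111] [239. 147.] [0.666 0.248 0.005]
top green [ 260  155   72   63 1036] [296. 186.] [0.561 0.096 0.049]
top green [ 400  225   68   52 1081] [433. 250.] [ 0.419 -0.222  0.048]
top green [208 247  29  26  86] [224. 259.] [0.387 0.262 0.049]
top green [229 278  15  13  41] [236. 283.] [0.335 0.232 0.048]
side orange [146 164  18  13 158] [155. 170.] [0.295 0.35  0.037]
side orange [265 194  18  13 220] [274. 200.] [0.489 0.135 0.037]
side orange [295 364  11  16  90] [300. 371.] [ 0.362 -0.221  0.053]
side orange [269 367  30  30 568] [283. 382.] [ 0.335 -0.217  0.037]
side green [  56    0  110   34 1452] [102.  13.] [0.32  0.96  0.141]
side green [ 0 25 10 11 48] [ 4. 30.] [-0.087  2.345 -0.422]
side green [306 126  25  34 340] [317. 139.] [0.67  0.247 0.055]
side green [158 148  65  52 838] [190. 176.] [0.353 0.277 0.047]
side green [ 290  170   50   53 1038] [313. 199.] [0.557 0.082 0.048]
side green [ 291  310   92   90 2140] [336. 358.] [ 0.429 -0.227  0.047]
{'time_s': np.float64(0.1), 'qpos': array([ 1.155,  0.3  ,  1.522,  0.   ,  1.321, -0.067]), 'joint_vel': array([ 0.   ,  0.   ,  0.001, -0.   ,  0.002,  0.   ]), 'tau': array([ 2.0000e-03, -5.3265e+01, -3.5328e+01,  7.1000e-02,  2.3000e-02,
       -0.0000e+00]), 'ee_pos': array([0.188, 0.517, 0.224]), 'eef_rot': array([-1.571e+00,  1.000e-03,  1.222e+00]), 'force': array([ 0.429, -0.545, -0.101]), 'moment': array([0.047, 0.027, 0.029]), 'grip_width': np.float64(0.094)}
```

View pics/top0.png

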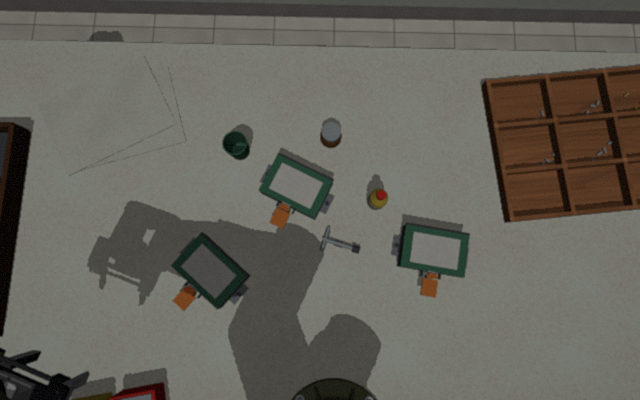

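View pics/side0.png

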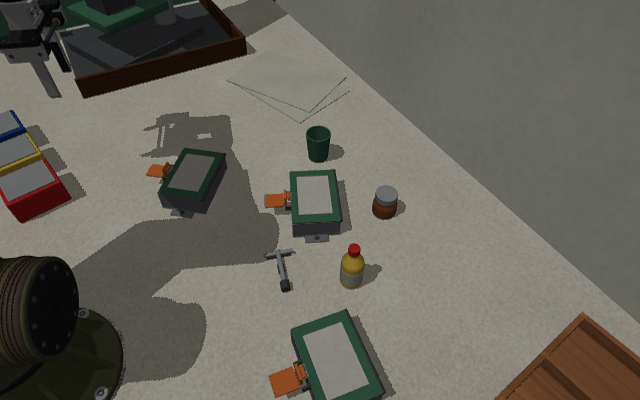

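Both views show three cases alike. Top view pixels (296,186), (211,270) and (433,250) give base distances of about 0.57, 0.45 and 0.48 m. The one meant is the farthest, (296,186) in the top view and (313,199) in the side view. The cup is at (237,146), the jar at (331,132), the oil at (378,198) and the key at (340,242).

```bash
cat >> h.py <<'E'
def ray(n,uv,z):
    c=cams.get_calibration(n); V=np.array(c['view']); R,t=V[:3,:3],V[:3,3]; o=-R.T@t
    d=np.array([(uv[0]-c['cx'])/c['fx'],(uv[1]-c['cy'])/c['fy'],1])@R
    return o+d*(z-o[2])/d[2]
E
python3 - <<'E'
from h import *
for n,seed,s in(('top',(296,186),6),('side',(313,199),6)):
    im=np.load(n+'0im.npy'); W=np.load(n+'0.npy'); hsv=cv2.cvtColor(im,cv2.COLOR_RGB2HSV)
    m=cv2.inRange(hsv,(40,80,25),(90,255,255))
    cs=cv2.findContours(m,cv2.RETR_EXTERNAL,cv2.CHAIN_APPROX_NONE)[0]
    c=[c for c in cs if cv2.pointPolygonTest(c,seed,False)>0][0]
    P=np.array([ray(n,p[0],.049)[:2] for p in c])
    r=cv2.minAreaRect((P*1000).astype(np.float32)); print(n,'lid',np.round(r[0]),np.round(r[1]),r[2])
    o=cv2.inRange(hsv,(5,130,60),(20,255,255)); k,l,st,ce=cv2.connectedComponentsWithStats(o)
    for i in range(1,k):
        if st[i,4]>30: print(' orange',ce[i].round(),st[i,4],ray(n,ce[i],.039).round(3),np.nanmedian(W[l==i],0).round(3))
    u,v=seed; save(cv2.resize(im[v-50:v+50,u-60:u+70],None,fx=5,fy=5),n+'crop.png')
W=np.load('top0.npy')
for nm,(u,v),z in(('cup',(237,146),.075),('jar',(331,132),.06),('oil',(380,195),.11),('keybar',(324,238),.01),('keyend',(357,247),.01)): print(nm,ray('top',(u,v),z).round(3),W[v,u].round(3))
E
```

```text
top lid [565. 101.] [148.  99.] 64.62261962890625
 orange [566. 142.] 16078 [ 0.69  -0.557  0.039] [ 0.702 -0.576  0.005]
 orange [380. 195.] 34 [ 0.549 -0.102  0.039] [ 0.54  -0.093  0.103]
 orange [280. 216.] 298 [0.493 0.136 0.039] [0.493 0.135 0.039]
 orange [429. 285.] 304 [ 0.34  -0.214  0.039] [ 0.339 -0.214  0.038]
 orange [185. 297.] 302 [0.3   0.349 0.039] [0.299 0.349 0.039]
side lid [566.  97.] [149.  99.] 64.22657012939453
 orange [159. 170.] 241 [0.301 0.345 0.039] [0.301 0.342 0.037]
 orange [286. 196.] 64 [0.517 0.131 0.039] [0.513 0.12  0.052]
 orange [274. 200.] 235 [0.488 0.133 0.039] [0.489 0.134 0.037]
 orange [382. 207.] 107 [0.679 0.002 0.039] [0.68  0.004 0.032]
 orange [579. 368.] 7386 [ 0.756 -0.437  0.039] [ 0.789 -0.432  0.005]
 orange [287. 380.] 743 [ 0.34  -0.218  0.039] [ 0.34  -0.219  0.037]
cup [0.652 0.24  0.075] [0.672 0.256 0.004]
jar [0.696 0.019 0.06 ] [0.696 0.019 0.059]
oil [ 0.537 -0.091  0.11 ] [ 0.537 -0.091  0.111]
keybar [0.444 0.031 0.01 ] [0.444 0.031 0.013]
keyend [ 0.424 -0.05   0.01 ] [ 0.424 -0.049  0.016]
```

View pics/topcrop.png

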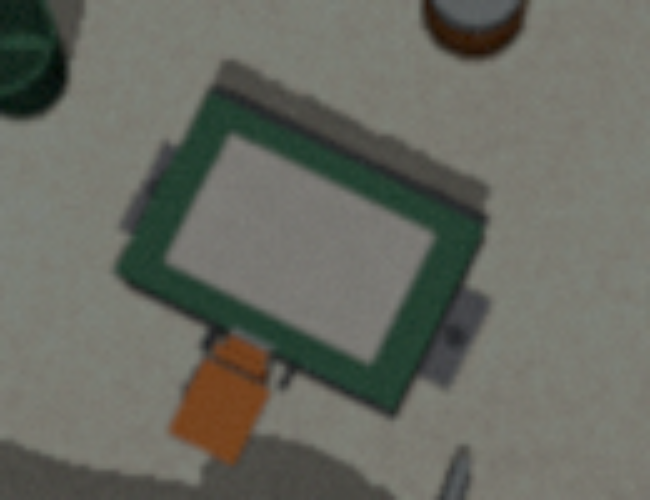

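The crop confirms the far case: latched, with the tab towards the robot. Case centre is (0.5655, 0.099), and case x points at −25.4°. The lid measures 148×99 mm, which fits. The tab pad comes out at (0.483, 0.138). I'm moving above it with the fingers shut.

```bash
python3 -m handwheel '[{"fingers":-1,"x":-0.013,"y":0,"z":-0.02,"spin":1},{"fingers":-1,"x":-0.038,"y":0,"z":-0.06,"spin":2},{"fingers":-1,"x":-0.063,"y":0,"z":-0.1,"spin":3},{"fingers":-1,"x":-0.088,"y":0,"z":-0.14,"spin":4},{"fingers":-1,"x":-0.113,"y":0,"z":-0.18,"spin":5},{"fingers":-1,"x":-0.138,"y":0,"z":-0.22,"spin":5.4},{"fingers":-1,"x":-0.163,"y":0,"z":-0.26,"spin":5.4},{"fingers":-1,"x":-0.188,"y":0,"z":-0.3,"spin":5.4},{"fingers":-1,"x":-0.21,"y":0,"z":-0.335,"spin":5.4},{"fingers":-1,"x":-0.22,"y":0,"z":-0.35,"spin":5.4}]' 20
cat > rel.py <<'E'
from h import *
from scipy.spatial.transform import Rotation as Ro
o=get_obs(); R=Ro.from_euler('xyz',o['eef_rot']).as_matrix()
C=np.array([.5655,.099,0]); a=np.radians(-25.4); B=np.array([[np.cos(a),np.sin(a),0],[-np.sin(a),np.cos(a),0],[0,0,1]])
p=B@(o['ee_pos']-C); print('t',o['time_s'],'case mm',(p*1000).round(1),'tip z',round(p[2]*1000-19,1),'toolx in case',(B@R[:,0]).round(3),'F',np.round(o['force'],1))
T=C+B.T@np.array([-.091,0,.079]); print('shift to above pad (tip z 60)',(R.T@(T-o['ee_pos'])).round(4))
E
python3 rel.py
```

```text
time_s: 1.1
ee_pos: [0.4431, 0.1879, 0.2242]
eef_rot: [-1.571, 0.001, 1.125]
force: [-0.3, 0.6, -0.1]
grip_width: 0.0174
t 1.1 case mm [-148.7   27.8  224.2] tip z 205.2 toolx in case [ 0.002  1.    -0.001] F [-0.3  0.6 -0.1]
shift to above pad (tip z 60) [-0.0276  0.1452 -0.0578]
```

```bash
python3 -m handwheel '[{"fingers":-1,"x":-0.01,"y":0,"z":-0.02,"spin":0},{"fingers":-1,"x":-0.028,"y":0.01,"z":-0.05,"spin":0},{"fingers":-1,"x":-0.028,"y":0.04,"z":-0.058,"spin":0},{"fingers":-1,"x":-0.028,"y":0.075,"z":-0.058,"spin":0},{"fingers":-1,"x":-0.028,"y":0.11,"z":-0.058,"spin":0},{"fingers":-1,"x":-0.028,"y":0.135,"z":-0.058,"spin":0},{"fingers":-1,"x":-0.028,"y":0.145,"z":-0.058,"spin":0},{"fingers":-1,"x":-0.028,"y":0.145,"z":-0.058,"spin":0},{"fingers":-1,"x":-0.028,"y":0.145,"z":-0.058,"spin":0},{"fingers":-1,"x":-0.028,"y":0.145,"z":-0.058,"spin":0}]'
python3 - <<'E'
import rel
from h import *
im,d=shot('side'); save(cv2.resize(im[120:260,200:380],None,fx=4,fy=4),'s1.png')
E
```

```text
time_s: 2.1
ee_pos: [0.4827, 0.1405, 0.0808]
eef_rot: [-1.572, -0.001, 1.128]
force: [-0.3, 0.6, 0.1]
grip_width: 0.0002
t 2.1 case mm [-92.6   2.   80.8] tip z 61.8 toolx in case [-0.     1.     0.001] F [-0.3  0.6  0.1]
shift to above pad (tip z 60) [-0.002   0.0018 -0.0016]
```

View pics/s1.png

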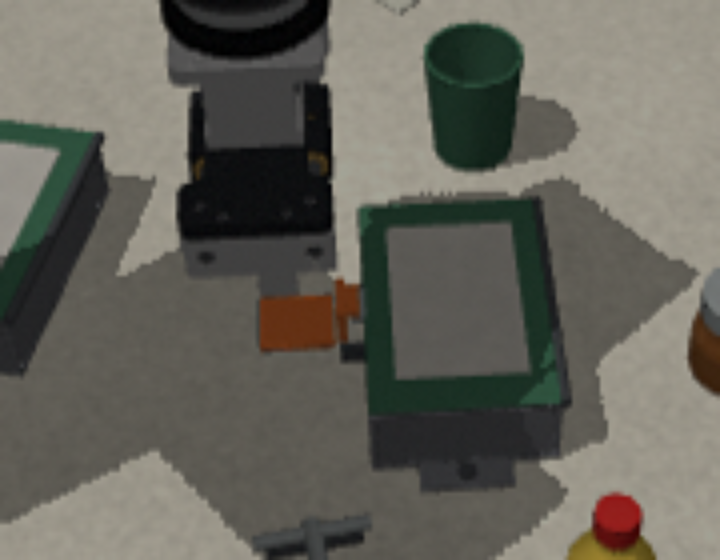

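The closed finger is above the pad: pad at crop (297,322), tip at (280,297), consistent with the 22 mm height difference. Pressing gently now.

```bash
python3 -m handwheel '[{"fingers":-1,"x":-0.002,"y":0.01,"z":-0.001,"spin":0},{"fingers":-1,"x":-0.002,"y":0.018,"z":-0.001,"spin":0},{"fingers":-1,"x":-0.002,"y":0.022,"z":-0.001,"spin":0},{"fingers":-1,"x":-0.002,"y":0.025,"z":-0.001,"spin":0},{"fingers":-1,"x":-0.002,"y":0.027,"z":-0.001,"spin":0},{"fingers":-1,"x":-0.002,"y":0.029,"z":-0.001,"spin":0},{"fingers":-1,"x":-0.002,"y":0.030,"z":-0.001,"spin":0},{"fingers":-1,"x":-0.002,"y":0.031,"z":-0.001,"spin":0},{"fingers":-1,"x":-0.002,"y":0.032,"z":-0.001,"spin":0},{"fingers":-1,"x":-0.002,"y":0.032,"z":-0.001,"spin":0}]'
cat > look.py <<'E'
import rel,sys
from h import *
im,d=shot('side'); W=pts('side',d); q=(W-rel.C)@rel.B.T
hsv=cv2.cvtColor(im,cv2.COLOR_RGB2HSV); g=(cv2.inRange(hsv,(40,80,25),(90,255,255))>0)&(abs(q[...,1])<.075)&(abs(q[...,0])<.13)
z=q[g]; print('green n',len(z),'top z',np.percentile(z[:,2],98).round(3),'case x range',np.percentile(z[:,0],[2,98]).round(3))
if len(sys.argv)>1: save(cv2.resize(im[120:260,200:380],None,fx=4,fy=4),sys.argv[1])
E
python3 look.py
```

```text
time_s: 3.15
ee_pos: [0.4822, 0.138, 0.0476]
eef_rot: [-1.571, 0.0, 1.128]
force: [-3.4, -1.2, 6.1]
grip_width: 0.0007
t 3.15 case mm [-91.9  -0.5  47.6] tip z 28.6 toolx in case [-0.  1. -0.] F [-3.4 -1.2  6.1]
shift to above pad (tip z 60) [ 0.0005 -0.0314 -0.001 ]
green n 640 top z 0.122 case x range [-0.013  0.051]
```

The lid popped ajar, with its top at 122 mm as expected, at a press of about 6 N. Lifting off the tab.

```bash
python3 -m handwheel '[{"fingers":-1,"x":0,"y":-0.005,"z":0,"spin":0},{"fingers":-1,"x":0,"y":-0.015,"z":0.0,"spin":0},{"fingers":-1,"x":0,"y":-0.03,"z":0,"spin":0},{"fingers":-1,"x":0,"y":-0.045,"z":0,"spin":0},{"fingers":-1,"x":0,"y":-0.06,"z":0,"spin":0},{"fingers":-1,"x":0,"y":-0.07,"z":0,"spin":0},{"fingers":-1,"x":0,"y":-0.07,"z":0,"spin":0},{"fingers":-1,"x":0,"y":-0.07,"z":0,"spin":0},{"fingers":-1,"x":0,"y":-0.07,"z":0,"spin":0},{"fingers":-1,"x":0,"y":-0.07,"z":0,"spin":0}]'
python3 look.py s2.png
```

```text
time_s: 4.2
ee_pos: [0.4819, 0.138, 0.1168]
eef_rot: [-1.57, 0.001, 1.128]
force: [-0.2, -0.0, 0.2]
grip_width: 0.0003
t 4.2 case mm [-92.3  -0.6 116.8] tip z 97.8 toolx in case [-0.     1.    -0.001] F [-0.2 -0.   0.2]
shift to above pad (tip z 60) [ 0.0006  0.0378 -0.0013]
green n 645 top z 0.123 case x range [-0.013  0.051]
```

View pics/s2.png

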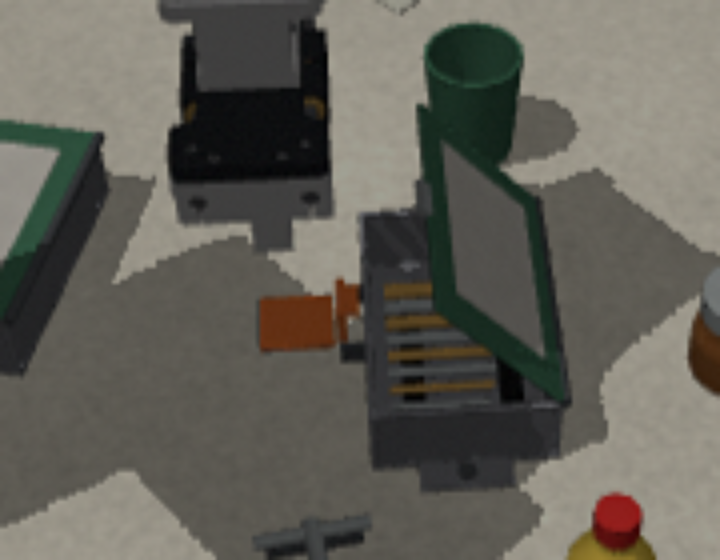

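The lid is ajar, with its edge running crop (425,110)–(440,290). The tab has sprung back and the tip at (272,240) is in front of the edge. Pushing towards the hinge.

```bash
python3 -m handwheel '[{"fingers":-1,"x":0,"y":0,"z":-0.015,"spin":0},{"fingers":-1,"x":0,"y":0,"z":-0.035,"spin":0},{"fingers":-1,"x":0,"y":0,"z":-0.05,"spin":0},{"fingers":-1,"x":0,"y":0,"z":-0.058,"spin":0},{"fingers":-1,"x":0,"y":0,"z":-0.064,"spin":0},{"fingers":-1,"x":0,"y":0,"z":-0.07,"spin":0},{"fingers":-1,"x":0,"y":0,"z":-0.076,"spin":0},{"fingers":-1,"x":0,"y":0,"z":-0.082,"spin":0},{"fingers":-1,"x":0,"y":0,"z":-0.088,"spin":0},{"fingers":-1,"x":0,"y":0,"z":-0.094,"spin":0}]'
python3 look.py
```

```text
time_s: 5.25
ee_pos: [0.5675, 0.0976, 0.1175]
eef_rot: [-1.571, -0.0, 1.128]
force: [-0.3, 0.4, 1.2]
grip_width: 0.0002
t 5.25 case mm [  2.4  -0.4 117.5] tip z 98.5 toolx in case [-0.  1.  0.] F [-0.3  0.4  1.2]
shift to above pad (tip z 60) [0.0004 0.0385 0.0934]
green n 195 top z 0.14 case x range [0.016 0.053]
```

```bash
python3 -m handwheel '[{"fingers":-1,"x":0,"y":0,"z":-0.006,"spin":0},{"fingers":-1,"x":0,"y":0,"z":-0.012,"spin":0},{"fingers":-1,"x":0,"y":0,"z":-0.018,"spin":0},{"fingers":-1,"x":0,"y":0,"z":-0.024,"spin":0},{"fingers":-1,"x":0,"y":0,"z":-0.030,"spin":0},{"fingers":-1,"x":0,"y":0,"z":-0.035,"spin":0},{"fingers":-1,"x":0,"y":0,"z":-0.04,"spin":0},{"fingers":-1,"x":0,"y":0,"z":-0.044,"spin":0},{"fingers":-1,"x":0,"y":0,"z":-0.048,"spin":0},{"fingers":-1,"x":0,"y":0,"z":-0.052,"spin":0}]'
python3 look.py s3.png
```

```text
time_s: 6.3
ee_pos: [0.6143, 0.0754, 0.1174]
eef_rot: [-1.571, 0.0, 1.128]
force: [-0.4, -0.2, 0.1]
grip_width: 0.0003
t 6.3 case mm [ 54.2  -0.4 117.4] tip z 98.4 toolx in case [-0.  1. -0.] F [-0.4 -0.2  0.1]
shift to above pad (tip z 60) [0.0004 0.0384 0.1452]
green n 653 top z 0.142 case x range [0.05  0.079]
```

View pics/s3.png

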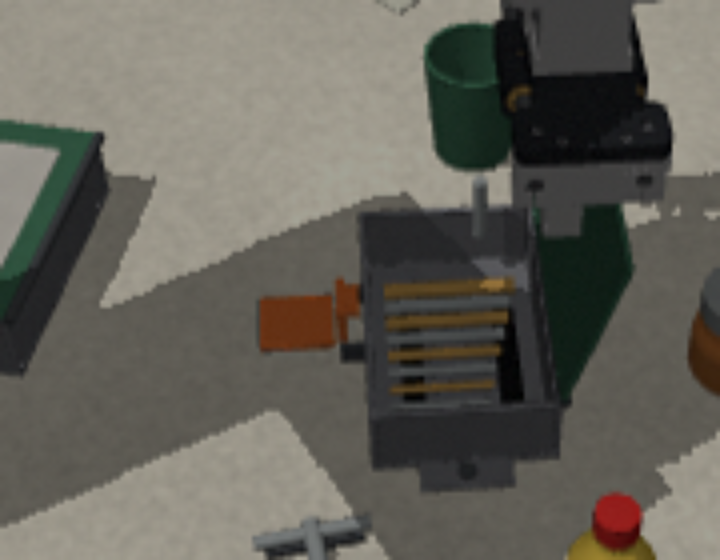

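The lid has gone over past upright, from its base at (565,400) to its edge at about (630,260), and is falling to its stop with no contact force. Coming away towards the front and up.

```bash
python3 -m handwheel '[{"fingers":-1,"x":0,"y":0,"z":0.01,"spin":0},{"fingers":-1,"x":0,"y":0,"z":0.03,"spin":0},{"fingers":-1,"x":0,"y":0,"z":0.055,"spin":0},{"fingers":-1,"x":0,"y":-0.01,"z":0.085,"spin":0},{"fingers":-1,"x":0,"y":-0.03,"z":0.115,"spin":0},{"fingers":-1,"x":0,"y":-0.05,"z":0.14,"spin":0},{"fingers":-1,"x":0,"y":-0.07,"z":0.16,"spin":0},{"fingers":-1,"x":0,"y":-0.08,"z":0.16,"spin":0},{"fingers":-1,"x":0,"y":-0.08,"z":0.16,"spin":0},{"fingers":-1,"x":0,"y":-0.08,"z":0.16,"spin":0}]'
python3 -m handwheel '[{"fingers":-1,"x":0,"y":0,"z":0,"spin":0},{"fingers":-1,"x":0,"y":0,"z":0,"spin":0},{"fingers":-1,"x":0,"y":0,"z":0,"spin":0},{"fingers":-1,"x":0,"y":0,"z":0,"spin":0},{"fingers":-1,"x":0,"y":0,"z":0,"spin":0},{"fingers":-1,"x":0,"y":0,"z":0,"spin":0},{"fingers":-1,"x":0,"y":0,"z":0,"spin":0},{"fingers":-1,"x":0,"y":0,"z":0,"spin":0},{"fingers":-1,"x":0,"y":0,"z":0,"spin":0},{"fingers":-1,"x":0,"y":0,"z":0,"spin":0}]'
python3 look.py s4.png
```

```text
time_s: 7.35
ee_pos: [0.4696, 0.1439, 0.1968]
eef_rot: [-1.571, 0.0, 1.128]
force: [-0.3, 0.7, -0.4]
grip_width: 0.0004
time_s: 8.35
ee_pos: [0.4695, 0.1441, 0.1975]
eef_rot: [-1.571, -0.0, 1.128]
force: [0.3, 0.4, 0.3]
grip_width: 0.0005
t 8.35 case mm [-106.1   -0.4  197.5] tip z 178.5 toolx in case [-0.  1.  0.] F [0.3 0.4 0.3]
shift to above pad (tip z 60) [ 0.0004  0.1185 -0.0151]
green n 1303 top z 0.138 case x range [0.051 0.088]
```

View pics/s4.png

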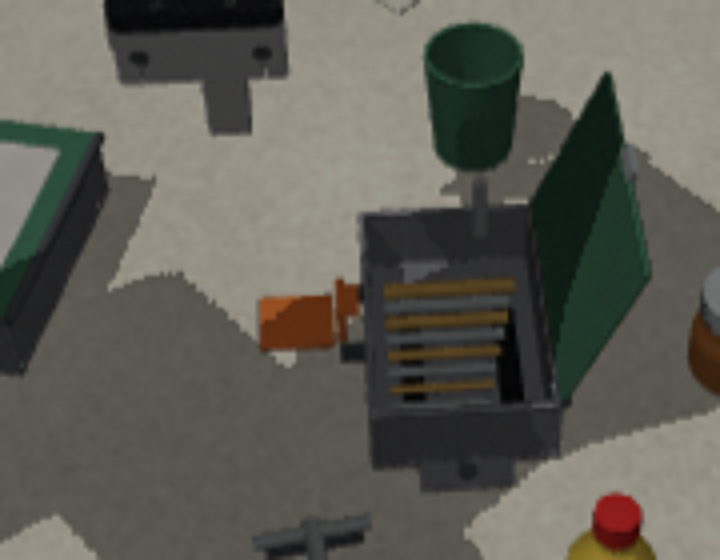

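The lid is fully open: its edge runs crop (608,75)–(650,270), at case x of about 88 mm and a height of about 138 mm, which matches the 1.95 rad stop. The gripper is clear, and the bystanders in view are unmoved.

```bash
python3 -c "
from station import workorder
print(workorder.hand_in())"
```

```text
the job is handed in; nothing more can be done
None
```

The drill-bit case farthest from the robot is open, its lid lying back against its stop. The job is handed in; no verdict was reported.

- **Press:** I pressed the orange tab about 10 mm down with the shut fingertips, at about 6 N. The lid popped ajar, with its edge measured at 122 mm.
- **Push:** I pushed the lid by its edge past upright, with about 1 N at the one reading taken while pushing, then backed off to the front and up.
- **Last checks:** The lid edge is at case x of about 88 mm and 138 mm high, against about 87 and 140 mm expected at 1.95 rad. The tab has sprung back, the wrist force is about zero, and the clock read about 8.4 s.
- **Bystanders:** The cup, jar, oil bottle and chuck key look unmoved in the last picture. I judged that by eye and did not measure them again; the jar, oil and key were only partly in view.

No check failed or disagreed.

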